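Pop the battery from its bay and catch it with the other finger

TASK

Press the battery bay's eject key down with one fingertip so that the 9 V battery lying in the bay pops out, and stop it with the other finger before it slides off the sill. Finish while still holding it like this: one finger keeps the key down, the other stands in front of the battery and keeps it at rest clearly part-way out of the mouth, lying on the bay. Only touch and press: nothing is picked up, and the loose things round the bay stay where they are.

Things in the scene. Friction and masses are not known exactly. Their poses are not given: they have to be found in the camera images.
- bay: grey battery bay fixed to the desk. Origin: on the desk under the middle of its mouth. -x is the way the battery slides out, +y the eject key's side, z up. Behind the mouth (x 2 to 86 mm): slot 28 mm wide, deck 12 mm above the desk, walls and windowed roof up to 35 mm, foot flanges to y +-30 mm; a rod sticks out behind to x 96. A damped 5 N spring pusher sits behind the battery.
- sill_edge (a point): middle of the front top edge of the sill, the deck's short extension before the mouth: x -14, y 0, z 12 mm in the bay's frame, 37 mm wide. In front of it is open desk, free for a finger from the key box (y = 28 mm) to the right.
- key_top (a point): centre of the top of the eject key's black ribbed cap (24 mm in the bay's x, 25 mm in y, level): x -30, y 45, z 26 mm in the bay's frame with the key up; moves with it. Around it the walls of the low key box (x -46 to 10, y 28 to 62 mm) are 14 mm high.
- eject_key (a joint): travel of the eject key, m: 0 up, 0.010 fully down (cap top then 16 mm above the desk). Springs back; 1.5 N at the top to 4 N fully down, plus up to 2 N of friction. A steel catch on the key stands 6 mm above the deck in the mouth and holds the battery in; it clears it at 5 to 6 mm of travel and rises again when the key is let go.
- battery: 9 V battery lying in the bay, loose: 49 mm along the bay's x, 26 mm wide, 18 mm high, about 45 g, its top 30 mm above the desk. Origin: centre of its outer end face; z axis points into the bay, x axis down. As soon as the catch is down the pusher slides it out along the bay's -x at 3 to 4 cm/s, pushing on with 3 to 5 N; some 37 mm out it tips off the sill.
- battery_end (a point): centre of the battery's outer end face, 21 mm above the desk; at x = 0 in the bay's frame (the mouth) while the battery is in, negative as it comes out.
- spare: spare 9 V battery standing upright on the desk right of the bay, 18x27x49 mm, origin under its centre. Leave alone.
- relay: upright relay can, 34 mm across, 62 mm high, origin under its centre. Leave alone.
- tee: small metal coax tee, 26x42x12 mm, lying on the desk, origin under its centre. Leave alone.
- spareknob: black knob, 30 mm across, 19 mm high, on the desk, origin under its centre. Leave alone.
- loupe: black loupe, 37 mm across, 34 mm high, origin under its centre. Leave alone.
Things that resemble listed ones, but are neither listed nor needed, are in the scene too. Leave any green, orange or turquoise look-alike of the battery alone.

How it is judged:
By the outcome, as a careful person would: the job done as asked, in the order asked, and still so for the second after the job is handed in, while the arm keeps its last pose, push and grip.
It also fails if it takes over 32 s, if anything falls off the work surface, if the arm or the gripper's body presses on something with over 40 N, if the wrist force passes 120 N, or if a joint passes its speed limit or range.

ROBOT

A 6-joint arm with a two-finger parallel gripper is mounted at the origin on a cart in front of the work surface, level with it; the furniture and walls round the work are solid. World frame = base frame: x ahead of the robot, y to its left, z up, the work surface at z = 0. Lengths are in m, angles in rad, forces in N, time in s.
With the tool pointing down it reaches from about 0.4 to 0.925 m from the base axis. Payload 3.4 kg.
Tool frame: the origin (TCP) lies on the mounting face of the last link; the fingertips stand 173 mm ahead of it and the grasp point (between the pads) lies 155 mm ahead of it (bot.nose_length is the distance from the TCP to the fingertips, in m); z points along the fingers, y is the line along which they close (so a half turn about z gives the same grasp; the last joint's range is limited). The gripper opens to 85 mm and grips with 20 to 120 N. Pads are 22 mm wide; open, the fingers measure 114 mm over their backs; the gripper's body (76 mm by 85 mm) begins 54 mm behind the grasp point. The pads swing forward as they close: fully open they stand 13 mm farther back than shut.
Start: joints at [1.135, 0.307, 1.506, -0, 1.328, -0.073], TCP at [0.204, 0.538, 0.405] pointing down, gripper open.
Joint ranges: [-3.12, 3.12], [-1.05, 2.28], [0.14, 2.33], [-1.42, 4.57], [0.1, 2.73], [-2.68, 2.68]. Speed limits (rad/s): [2.57, 2.57, 3.14, 3.14, 3.14, 3.14].

INTERFACE

Orientations are given as a 3x3 rotation matrix whose columns are the frame's x, y, z axes.
In Python, from cell import bot gives the robot as it stands.
- The arm moves only by the tool play_rows, never from a script. Its argument "commands" is one flat list of numbers, 7 for each row, row after row: the shift along the tool's x, y, z in cm, then the turn, a rotation vector about the tool's x, y, z in rad, then the opening, from -1 (shut) to 1 (fully open). A call has 1 to 20 rows; each row is the pose to reach, as a shift and turn from the pose commanded when the call began, along the tool's axes at that moment; what a row does not reach only later rows make up. A row lasts 1/10 s, in which the tool goes at most 50 mm and 8.59 degrees, less where a joint would pass 70% of its speed; a pose out of reach is approached as far as the arm can. A call with a gripper value outside its range is refused whole. The fingers move at their own pace and stop on an object; the grip force is fixed at half the most. Time passes only in rows, so rows that repeat a pose let the fingers close. It gives the time, the measured TCP pose, the force, the opening and the grip force at its end, in the units of the state.
- bot.read_state(): the state, without advancing time (a new reading comes with each control period).
- bot.camera(name): name is "side" or "top" or "wrist"; returns the picture (420x560x3 uint8, blue, green, red); there is no depth.
- bot.camera_info(name): a dict with "vertical_fov" (degrees; the focal length in pixels is half the picture's height over the tangent of half this angle, whatever the lens; pixels are square), "cx", "cy" (the principal point, pixels), "world_from_camera" (4x4, takes a point from camera to world coordinates). Camera axes: x right, y up, looking along -z (the intrinsics and any distortion apply to the point x, -y, -z); pixel columns grow to the right and rows downward; lengths in m; the calibration is good to about 2 mm. A picture is of the moment at which its call begins: read the wrist's pose just before it. camera_info takes no time and is no camera call; for the wrist camera it gives the pose at the moment of the call.
- bot.hand_in(): hands the job in; it is judged then, once.
The state is a dict: "time": time; "q": joint angles; "joint_vel": joint speeds; "joint_torque": joint torques, N m; "ee_pos": TCP position; "ee_rot": TCP orientation; "force": force on the tool from outside, world axes, zero at the start; "torque": the same for the moment, N m; "grip_width": opening from 0.0 (shut) to 1.0 (fully open); "finger_force": force on a finger pad.
Only numpy, scipy, OpenCV 4.12 (cv2) and the standard library are available. Lean on these libraries where they do the work, as an engineer would, in place of code of your own. Each camera call takes 0.05 s, during which the arm holds its last target. There are 200 camera calls.

## Working session

There is one attempt and no reset: what is moved stays moved. The work goes in short steps, Python scripts to look and compute and a tool call to move; the robot and the scene stay as the last step left them, time stands still between calls to the robot, and variables do not carry over. Pictures are saved under pics/ and viewed, at most 10 in all, crops included, and the job is handed in when it is done.

Besides the shell and the picture viewer there is one more tool, called after ">>>" in YAML: its name, and indented under it one key for each argument. play_rows: Moves the arm, as the interface text tells. Its arguments: {"type":"object","properties":{"commands":{"type":"array","items":{"type":"number"}}},"required":["commands"]}

```bash
mkdir -p pics; ls; python3 - <<'E'
from cell import bot
import cv2,numpy as np
for n in ("top","side"):
    cv2.imwrite(f"pics/{n}1.png",bot.camera(n)); i=bot.camera_info(n); print(n,{k:(np.round(v,4).tolist() if not isinstance(v,str) else v) for k,v in i.items()})
s=bot.read_state();print(s,bot.nose_length)
E
```

```text
pics
top {'vertical_fov': 51.6443, 'cx': 279.41, 'cy': 218.0552, 'world_from_camera': [[0.0167, 0.9845, -0.1744, 0.346], [-0.9998, 0.018, 0.0059, -0.0362], [0.0089, 0.1743, 0.9847, 0.9027], [0.0, 0.0, 0.0, 1.0]]}
side {'vertical_fov': 56.3018, 'cx': 278.5305, 'cy': 213.2469, 'world_from_camera': [[0.92, 0.1993, -0.3376, 0.215], [-0.3916, 0.4294, -0.8138, -0.7539], [-0.0172, 0.8808, 0.4731, 0.4752], [0.0, 0.0, 0.0, 1.0]]}
{'time': 0.1, 'q': array([ 1.13450929e+00,  3.07497693e-01,  1.50754189e+00,  4.56406877e-06,
        1.32842839e+00, -7.34900298e-02]), 'joint_vel': array([-0.00195111, -0.00273775, -0.00226127, -0.00101538,  0.00152135,
       -0.00195508]), 'joint_torque': array([ 8.00535327e-04, -4.58525527e+01, -2.52611464e+01,  1.40891880e-04,
        5.57370760e-03,  2.65883341e-05]), 'ee_pos': array([0.20394678, 0.53728245, 0.40387348]), 'ee_rot': array([[-9.34907404e-01,  3.54890846e-01, -7.96481560e-04],
       [ 3.54891711e-01,  9.34905873e-01, -1.69777726e-03],
       [ 1.42109681e-04, -1.86992923e-03, -9.99998242e-01]]), 'force': array([ 0.23661163, -0.28560777,  0.10230077]), 'torque': array([-0.00894336, -0.0030153 ,  0.02839879]), 'finger_force': 0.0, 'grip_width': 0.9971699430074129} 0.1734
```

View pics/top1.png

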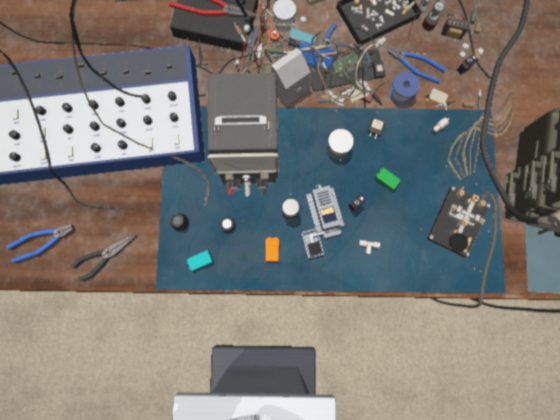

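View pics/side1.png

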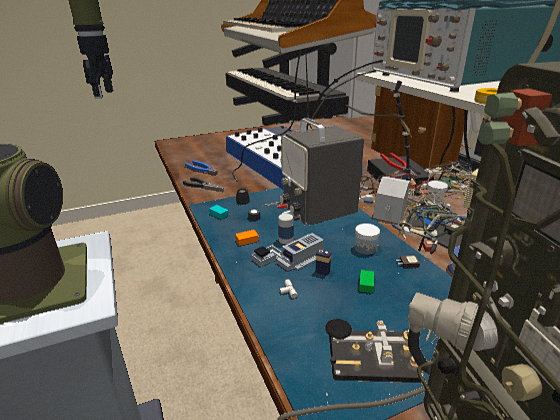

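The top view shows the bay at about (326,210), its key box at (314,243), the spare battery at (358,203) and the relay can at (291,208). The orange, turquoise and green items are decoys. I'll zoom in on both views.

```bash
python3 - <<'E'
import cv2,numpy as np
a=cv2.imread("pics/top1.png")[170:270,265:390]; b=cv2.imread("pics/side1.png")[205:305,235:360]
a=cv2.resize(a,None,fx=6,fy=6,interpolation=cv2.INTER_CUBIC);b=cv2.resize(b,None,fx=6,fy=6,interpolation=cv2.INTER_CUBIC)
for im,(x0,y0) in((a,(265,170)),(b,(235,205))):
    for k in range(0,125,10):
        cv2.putText(im,str(x0+k),(k*6,10),0,.35,(0,255,255));cv2.line(im,(k*6,12),(k*6,18),(0,255,255))
    for k in range(0,100,10):
        cv2.putText(im,str(y0+k),(0,k*6+4),0,.35,(0,255,255))
cv2.imwrite("pics/a.png",a);cv2.imwrite("pics/b.png",b)
E
```

```text
(no output)
```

View pics/a.png

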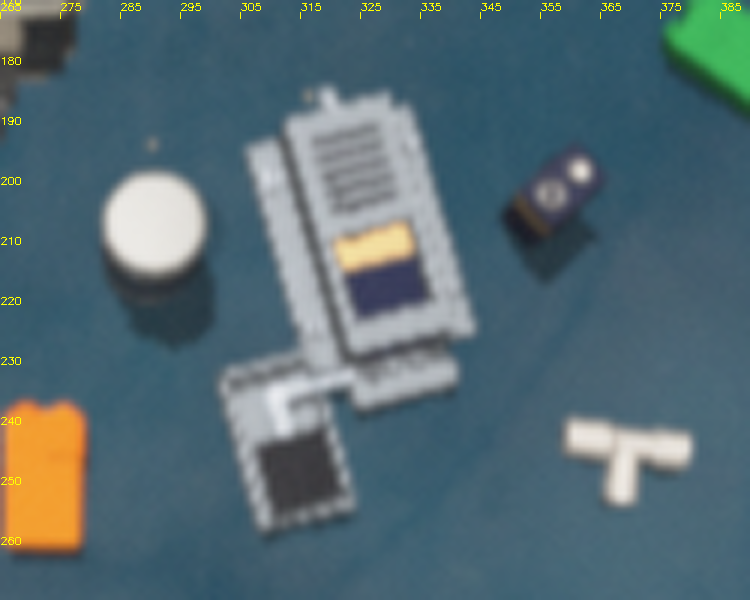

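The zoomed crop gives these landmarks: key box corners at crop (262,530), (353,508), (222,378), cap centre at (300,472), and sill corners at (360,410) and (457,385). I'll fit the bay's planar pose to these.

```bash
cat >h.py <<'E'
import numpy as np, cv2
from scipy.optimize import least_squares
def proj(i,P):
    M=np.linalg.inv(np.array(i["world_from_camera"])); c=P@M[:3,:3].T+M[:3,3]
    f=210/np.tan(np.radians(i["vertical_fov"])/2)
    return np.c_[i["cx"]+f*c[:,0]/-c[:,2], i["cy"]+f*c[:,1]/c[:,2]]
def bay(p,Q):  # p=x,y,yaw ; Q mm bay frame
    Q=np.array(Q)/1000.; c,s=np.cos(p[2]),np.sin(p[2])
    return np.c_[p[0]+c*Q[:,0]-s*Q[:,1], p[1]+s*Q[:,0]+c*Q[:,1], Q[:,2]]
def fit(i,Q,uv,p0):
    r=least_squares(lambda p:(proj(i,bay(p,Q))-uv).ravel(),p0,x_scale=[.01,.01,.1])
    return r.x, (proj(i,bay(r.x,Q))-uv)
E
python3 - <<'E'
from h import *; from cell import bot
i=bot.camera_info("top")
Q=[(-46,62,14),(-46,28,14),(10,62,14),(-30,45,26),(-14,18.5,12),(-14,-18.5,12)]
uv=np.array([(262,530),(353,508),(222,378),(300,472),(360,410),(457,385)])/6+[265,170]
p,r=fit(i,Q,uv,[.35,-.1,0.2]);print(p,r.round(2))
s=bot.read_state();R=s["ee_rot"]
print("bay yaw",p[2]); 
mid=bay(p,[(-30,22.5,0),(96,0,0)]);print(mid)
for sg in(1,-1):
    y=sg*np.array([-np.sin(p[2]),np.cos(p[2]),0]);z=np.array([0,0,-1.]);x=np.cross(y,z)
    Rt=np.c_[x,y,z];print(sg,cv2.Rodrigues(R.T@Rt)[0].ravel())
    print("shift cm for tip z .15:",100*R.T@(np.array([*mid[0][:2],.15+.1734])-s["ee_pos"]))
print(R)
E
```

```text
[ 0.48075485 -0.14987851  0.26996829] [[-0.2   0.42]
 [ 0.62 -0.06]
 [-0.62 -0.49]
 [-0.07 -0.14]
 [-0.37  0.25]
 [ 0.64 -0.  ]]
bay yaw 0.26996829263281596
[[ 0.4458407  -0.1361945   0.        ]
 [ 0.57327767 -0.12427522  0.        ]]
1 [-0.00176216 -0.00072895 -0.63276621]
shift cm for tip z .15: [-46.51712475 -54.3641136    8.14240877]
-1 [-9.46188605e-04  2.28730475e-03  2.50882532e+00]
shift cm for tip z .15: [-46.51712475 -54.3641136    8.14240877]
[[-9.34907404e-01  3.54890846e-01 -7.96481560e-04]
 [ 3.54891711e-01  9.34905873e-01 -1.69777726e-03]
 [ 1.42109681e-04 -1.86992923e-03 -9.99998242e-01]]
```

>>> play_rows:
  commands: [-30,-25,2,0,0,-0.15,-0.3,-30,-25,2,0,0,-0.3,-0.3,-30,-25,2,0,0,-0.45,-0.3,-30,-25,2,0,0,-0.633,-0.3,-30,-25,2,0,0,-0.633,-0.3,-30,-25,2,0,0,-0.633,-0.3,-30,-25,2,0,0,-0.633,-0.3,-30,-25,2,0,0,-0.633,-0.3,-46.5,-54.4,5,0,0,-0.633,-0.3,-46.5,-54.4,5,0,0,-0.633,-0.3,-46.5,-54.4,5,0,0,-0.633,-0.3,-46.5,-54.4,5,0,0,-0.633,-0.3,-46.5,-54.4,5,0,0,-0.633,-0.3,-46.5,-54.4,5,0,0,-0.633,-0.3,-46.5,-54.4,5,0,0,-0.633,-0.3,-46.5,-54.4,5,0,0,-0.633,-0.3,-46.5,-54.4,5,0,0,-0.633,-0.3,-46.5,-54.4,5,0,0,-0.633,-0.3,-46.5,-54.4,5,0,0,-0.633,-0.3,-46.5,-54.4,5,0,0,-0.633,-0.3]

```text
time: 2.1
ee_pos: [0.4456, -0.1348, 0.3548]
ee_rot: [[-0.963, -0.269, -0.0], [-0.269, 0.963, 0.0], [0.0, 0.0, -1.0]]
force: [0.2, -0.4, -0.0]
grip_width: 0.35
finger_force: 0.0
```

```bash
python3 - <<'E'
from cell import bot
import cv2,numpy as np
s=bot.read_state();i=bot.camera_info("wrist");cv2.imwrite("pics/w1.png",bot.camera("wrist"))
print(s["time"],s["ee_pos"],s["grip_width"],s["force"],s["q"]);print(s["ee_rot"]);print(i)
np.save("w1.npy",i["world_from_camera"])
E
```

```text
2.1 [ 0.44558318 -0.13475195  0.35481696] 0.3499536645795782 [ 0.19629083 -0.40328516 -0.03782136] [-3.84505504e-01  2.03034049e-01  1.79739024e+00  1.42899767e-04
  1.14127878e+00 -2.22770445e+00]
[[-9.63143273e-01 -2.68988910e-01 -5.36225839e-05]
 [-2.68988915e-01  9.63143259e-01  1.61851324e-04]
 [ 8.11001917e-06  1.70309894e-04 -9.99999985e-01]]
{'vertical_fov': 69.51308151924687, 'cx': 280.57076190188764, 'cy': 209.70754053861148, 'world_from_camera': array([[-2.68790280e-01, -9.29025497e-01, -2.54290013e-01,
         3.82279682e-01],
       [ 9.63198570e-01, -2.59103836e-01, -7.15102531e-02,
        -1.52931441e-01],
       [ 5.47330702e-04, -2.64153037e-01,  9.64480624e-01,
         3.23727651e-01],
       [ 0.00000000e+00,  0.00000000e+00,  0.00000000e+00,
         1.00000000e+00]])}
```

View pics/w1.png

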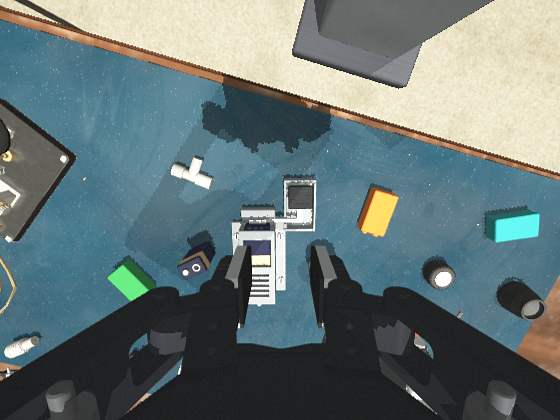

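The wrist view shows the bay from the front: sill at about (257,210), key cap at (300,195), fingers at (240,285) and (322,285). The relay is hidden behind the right finger. I'll zoom in to refine the fit.

```bash
python3 - <<'E'
import cv2
a=cv2.imread("pics/w1.png")[165:315,180:360]
a=cv2.resize(a,None,fx=4,fy=4,interpolation=cv2.INTER_CUBIC)
cv2.imwrite("pics/w1c.png",a)
E
```

```text
(no output)
```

View pics/w1c.png

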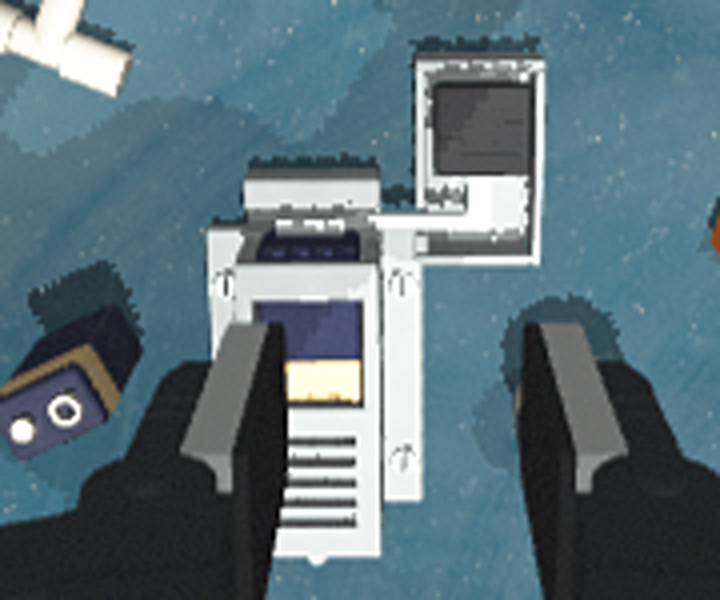

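Landmarks in the crop: cap centre (481,129), box corners (416,57), (545,57), (540,264), sill edge (245..378,180), roof front (308,263). The finger tips' -x side faces span crop x 232–270 and 540–578 at y≈325.

```bash
python3 - <<'E'
from h import *; from cell import bot
i=bot.camera_info("wrist")
Q=[(-46,28,14),(-46,62,14),(10,62,14),(-30,45,26),(-14,-18.5,12),(-14,18.5,12),(2,0,35)]
uv=np.array([(416,57),(545,57),(540,264),(481,129),(245,180),(378,180),(308,263)])/4+[180,165]
p,r=fit(i,Q,uv,[.48,-.15,0.27]);print("wrist",p,r.round(2).tolist())
it=bot.camera_info("top")
Qt=[(-46,62,14),(-46,28,14),(10,62,14),(-30,45,26),(-14,18.5,12),(-14,-18.5,12)]
ut=np.array([(262,530),(353,508),(222,378),(300,472),(360,410),(457,385)])/6+[265,170]
f=lambda p:np.r_[(proj(i,bay(p,Q))-uv).ravel(),(proj(it,bay(p,Qt))-ut).ravel()]
q=least_squares(f,p,x_scale=[.01,.01,.1]).x;print("both",q)
s=bot.read_state();R,t=s["ee_rot"],s["ee_pos"]
for z in(.155,.16,.165,.17):
    for x in(-11,0,11):
        P=np.array([(x/1e3,y/1e3,z) for y in(-29,-22,-15,15,22,29)])@R.T+t
        print(z,x,((proj(i,P)-[180,165])*4).round().tolist())
E
```

```text
wrist [ 0.48450592 -0.14961232  0.28643858] [[-0.44, 0.63], [0.22, 0.16], [0.59, -0.31], [0.46, 0.11], [-0.89, -0.14], [0.5, -0.63], [-0.43, 0.18]]
both [ 0.48384683 -0.14962939  0.28479896]
0.155 -11 [[155.0, 538.0], [216.0, 538.0], [276.0, 538.0], [536.0, 537.0], [597.0, 537.0], [657.0, 537.0]]
0.155 0 [[150.0, 451.0], [212.0, 451.0], [274.0, 451.0], [539.0, 451.0], [601.0, 451.0], [663.0, 451.0]]
0.155 11 [[144.0, 361.0], [208.0, 361.0], [271.0, 361.0], [542.0, 361.0], [605.0, 361.0], [668.0, 361.0]]
0.16 -11 [[163.0, 515.0], [222.0, 515.0], [280.0, 515.0], [532.0, 514.0], [590.0, 514.0], [649.0, 514.0]]
0.16 0 [[158.0, 431.0], [218.0, 431.0], [278.0, 431.0], [534.0, 431.0], [594.0, 431.0], [654.0, 431.0]]
0.16 11 [[153.0, 344.0], [214.0, 344.0], [275.0, 344.0], [537.0, 343.0], [598.0, 343.0], [659.0, 343.0]]
0.165 -11 [[171.0, 493.0], [228.0, 493.0], [284.0, 493.0], [527.0, 493.0], [584.0, 493.0], [641.0, 493.0]]
0.165 0 [[166.0, 412.0], [224.0, 412.0], [282.0, 412.0], [530.0, 412.0], [588.0, 411.0], [646.0, 411.0]]
0.165 11 [[162.0, 327.0], [221.0, 327.0], [280.0, 327.0], [532.0, 327.0], [591.0, 327.0], [650.0, 327.0]]
0.17 -11 [[178.0, 473.0], [233.0, 473.0], [288.0, 473.0], [523.0, 473.0], [578.0, 473.0], [633.0, 473.0]]
0.17 0 [[174.0, 394.0], [230.0, 394.0], [286.0, 394.0], [526.0, 394.0], [582.0, 394.0], [638.0, 394.0]]
0.17 11 [[169.0, 311.0], [226.0, 311.0], [284.0, 311.0], [528.0, 311.0], [585.0, 311.0], [642.0, 311.0]]
```

```bash
python3 - <<'E'
from h import *; from cell import bot
s=bot.read_state();R,t=s["ee_rot"],s["ee_pos"]
p=[.484,-.1496,.284]; m=bay(p,[(-31,22.5,0)])[0];m[2]=.212
print(m,100*R.T@(m-t), p[2]-np.arctan2(-R[1,0],-R[0,0]))
E
```

```text
[ 0.44793734 -0.13668742  0.212     ] [-0.1680566  -0.23488938 14.28889637] 0.011808526087266069
```

>>> play_rows:
  commands: [-0.17,-0.25,4,0,0,-0.012,-0.06,-0.17,-0.25,8,0,0,-0.012,-0.06,-0.17,-0.25,11,0,0,-0.012,-0.06,-0.17,-0.25,13.5,0,0,-0.012,-0.06,-0.17,-0.25,14.3,0,0,-0.012,-0.06,-0.17,-0.25,14.3,0,0,-0.012,-0.06,-0.17,-0.25,14.3,0,0,-0.012,-0.06]

```text
time: 2.85
ee_pos: [0.4487, -0.1379, 0.2125]
ee_rot: [[-0.96, -0.279, 0.001], [-0.279, 0.96, -0.001], [-0.001, -0.001, -1.0]]
force: [0.1, -0.1, 0.1]
grip_width: 0.472
finger_force: 0.0
```

```bash
python3 - <<'E'
from cell import bot
import cv2,numpy as np
s=bot.read_state();a=bot.camera("wrist")[40:380,130:430];print(s["time"],s["ee_pos"],s["grip_width"],s["force"])
b=bot.camera("side")[205:305,220:370]
a=cv2.resize(a,(440,499));b=cv2.resize(b,(360,240),interpolation=cv2.INTER_CUBIC)
c=np.zeros((499,800,3),np.uint8);c[:,:440]=a;c[:240,440:]=b
b=bot.camera("top")[170:270,265:390];c[240:499,440:764]=cv2.resize(b,(324,259),interpolation=cv2.INTER_CUBIC)
cv2.imwrite("pics/w2.png",c)
E
```

```text
2.85 [ 0.44870537 -0.13792938  0.21254778] 0.472480828300121 [ 0.10235613 -0.11406301  0.0551254 ]
```

View pics/w2.png

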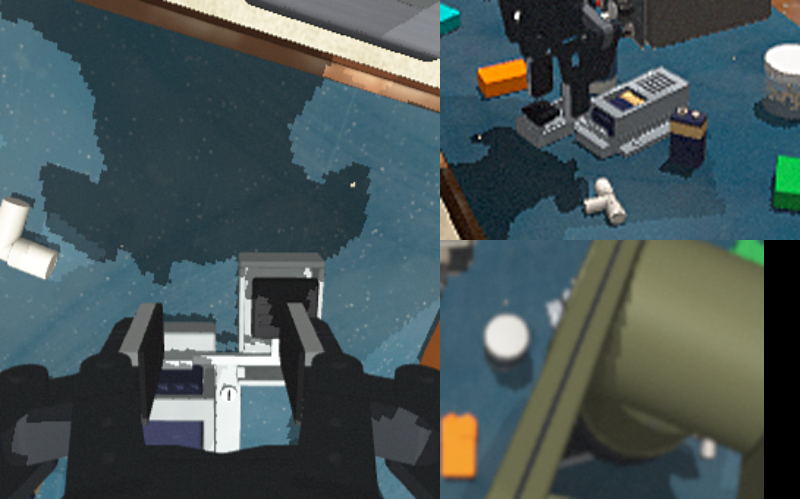

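The wrist half shows the right fingertip (298,305) over the key cap (252–320, 278–340). The left tip (148,305) is in front of the sill (front edge row ~330). I'll check alignment at key height.

```bash
python3 - <<'E'
from h import *; from cell import bot
i=bot.camera_info("wrist");s=bot.read_state();R,t=s["ee_rot"],s["ee_pos"]
g=lambda P:((proj(i,P)-[130,40])*1.4667).round().tolist()
Q=[(-42,32.5,26),(-42,57.5,26),(-46,28,14),(-46,62,14),(-14,18.5,12)]
uv=np.array([(252,278),(320,278),(239,262),(324,262),(215,330)])/1.4667+[130,40]
p,r=fit(i,Q,uv,[.484,-.15,.284]);print(p,r.round(1).tolist());
print("pred old",g(bay([.484,-.1496,.284],Q)))
for z in(.160,.163,.166,.17):print(z,g(np.array([(.011,y,z)for y in(-.026,-.021,.021,.026)])@R.T+t))
c,sn=np.cos(p[2]),np.sin(p[2]);B=np.array([[c,-sn],[sn,c]])
for pp in(p,[.484,-.1496,.284]):print("tool centre in bay mm",1e3*B.T@(t[:2]-np.array(pp[:2])))
E
```

```text
[ 0.48437138 -0.15077045  0.27516325] [[0.0, 0.9], [-0.4, 1.2], [-0.1, -1.7], [0.7, -1.3], [-0.3, 0.8]]
pred old [[254.0, 278.0], [322.0, 278.0], [241.0, 259.0], [327.0, 259.0], [217.0, 331.0]]
0.16 [[139.0, 309.0], [155.0, 309.0], [289.0, 309.0], [305.0, 309.0]]
0.163 [[141.0, 306.0], [157.0, 306.0], [288.0, 306.0], [304.0, 306.0]]
0.166 [[142.0, 302.0], [158.0, 302.0], [287.0, 302.0], [302.0, 302.0]]
0.17 [[144.0, 297.0], [159.0, 297.0], [285.0, 297.0], [300.0, 297.0]]
tool centre in bay mm [-30.85720514  21.80696344]
tool centre in bay mm [-30.81780931  20.57963901]
```

>>> play_rows:
  commands: [0,0,1,0,0,0,-0.06,0,0,1.7,0,0,0,-0.06,0,0,2.1,0,0,0,-0.06,0,0,2.3,0,0,0,-0.06,0,0,2.5,0,0,0,-0.06,0,0,2.5,0,0,0,-0.06]

```text
time: 3.6
ee_pos: [0.4486, -0.1382, 0.1875]
ee_rot: [[-0.96, -0.278, 0.001], [-0.278, 0.96, -0.0], [-0.001, -0.001, -1.0]]
force: [0.1, 0.1, 12.6]
grip_width: 0.473
finger_force: 5.9
```

```bash
python3 - <<'E'
from cell import bot
import cv2,numpy as np
s=bot.read_state();a=bot.camera("wrist")[120:330,200:370];print(s["time"],s["ee_pos"],s["torque"],s["force"])
b=bot.camera("side")[215:285,235:325]
a=cv2.resize(a,(405,500),interpolation=cv2.INTER_CUBIC);b=cv2.resize(b,(395,307),interpolation=cv2.INTER_CUBIC)
c=np.zeros((500,800,3),np.uint8);c[:,:405]=a;c[:307,405:]=b
cv2.imwrite("pics/w3.png",c)
E
```

```text
3.6 [ 0.44861302 -0.13820175  0.18746664] [ 0.24174172  0.00441737 -0.0414496 ] [ 0.13842674  0.07817896 12.60048032]
```

View pics/w3.png

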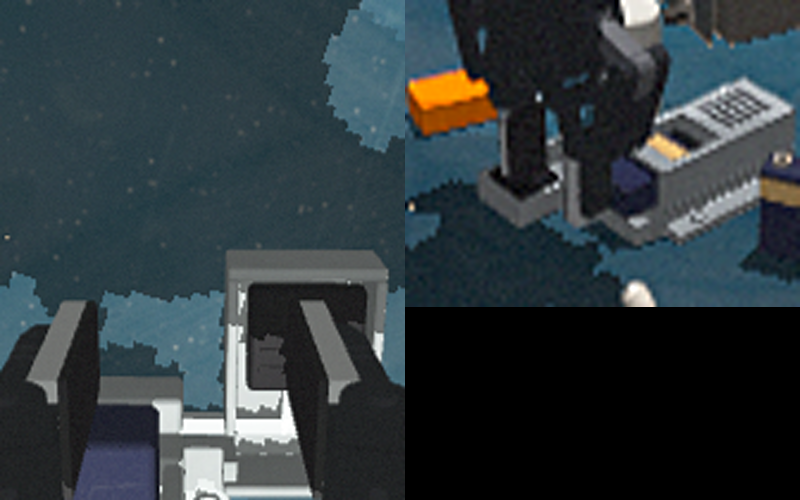

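The key is down, and the battery's dark end is out of the mouth and moving toward the left finger. I'll hold and let it come to rest.

>>> play_rows:
  commands: [0,0,0,0,0,0,-0.06,0,0,0,0,0,0,-0.06,0,0,0,0,0,0,-0.06,0,0,0,0,0,0,-0.06,0,0,0,0,0,0,-0.06,0,0,0,0,0,0,-0.06,0,0,0,0,0,0,-0.06,0,0,0,0,0,0,-0.06,0,0,0,0,0,0,-0.06,0,0,0,0,0,0,-0.06]

```text
time: 4.7
ee_pos: [0.4485, -0.1382, 0.1875]
ee_rot: [[-0.961, -0.278, 0.002], [-0.278, 0.961, -0.001], [-0.001, -0.001, -1.0]]
force: [0.1, -0.6, 10.9]
grip_width: 0.471
finger_force: 6.9
```

```bash
python3 - <<'E'
from cell import bot
import cv2,numpy as np
s=bot.read_state();a0=bot.camera("wrist");a=a0[120:330,200:370];print(s["time"],s["ee_pos"],s["torque"],s["force"])
b0=bot.camera("side");b=b0[215:285,235:325]
a=cv2.resize(a,(405,500),interpolation=cv2.INTER_CUBIC);b=cv2.resize(b,(395,307),interpolation=cv2.INTER_CUBIC)
c=np.zeros((500,800,3),np.uint8);c[:,:405]=a;c[:307,405:]=b
cv2.imwrite("pics/w4.png",c)
E
```

```text
4.7 [ 0.44846053 -0.13822488  0.18750792] [ 0.18307964 -0.02914681 -0.12796718] [ 0.12999743 -0.55066478 10.88093129]
```

View pics/w4.png

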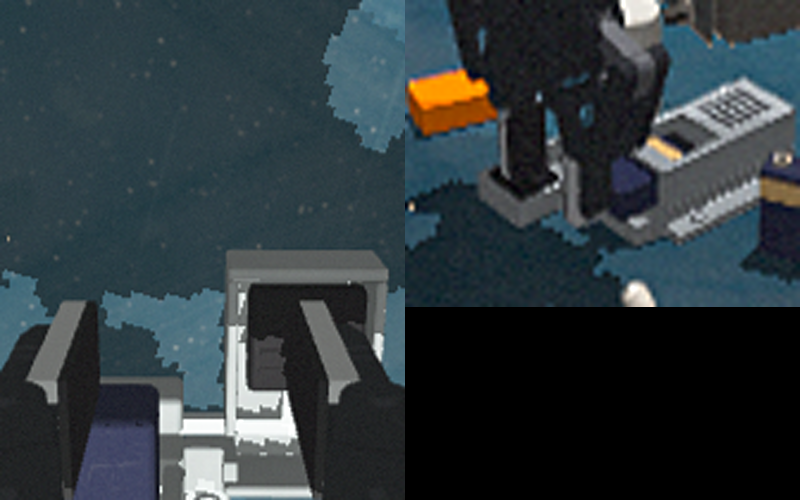

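The battery has advanced to the finger (end row ~383 vs ~405 before), and the moment shows it in contact. I'll confirm it stays at rest.

>>> play_rows:
  commands: [0,0,0,0,0,0,-0.06,0,0,0,0,0,0,-0.06,0,0,0,0,0,0,-0.06,0,0,0,0,0,0,-0.06,0,0,0,0,0,0,-0.06,0,0,0,0,0,0,-0.06,0,0,0,0,0,0,-0.06,0,0,0,0,0,0,-0.06,0,0,0,0,0,0,-0.06,0,0,0,0,0,0,-0.06,0,0,0,0,0,0,-0.06,0,0,0,0,0,0,-0.06,0,0,0,0,0,0,-0.06]

```text
time: 6.1
ee_pos: [0.4485, -0.1382, 0.1875]
ee_rot: [[-0.961, -0.278, 0.002], [-0.278, 0.961, -0.001], [-0.001, -0.001, -1.0]]
force: [0.5, -1.7, 10.2]
grip_width: 0.473
finger_force: 6.9
```

```bash
python3 - <<'E'
from h import *; from cell import bot
s=bot.read_state();a=bot.camera("wrist");print(s["time"],s["ee_pos"],s["torque"],s["force"])
b=bot.camera("side")
old=cv2.imread("pics/w4.png")
A=cv2.resize(a[120:330,200:370],(405,500),interpolation=cv2.INTER_CUBIC)
d=np.abs(A.astype(int)-old[:,:405]).max(2);print("changed px",(d>40).sum(), np.argwhere(d>40)[:5].tolist())
B=cv2.resize(b[215:285,235:325],(395,307),interpolation=cv2.INTER_CUBIC)
d=np.abs(B.astype(int)-old[:307,405:]).max(2);print("side",(d>40).sum())
i=bot.camera_info("wrist")
print([(x,((proj(i,bay([.4842,-.1502,.28],[(x,5,30)]))[0]-[200,120])*2.382).round().tolist()) for x in(-10,-15,-18,-20,-22,-25)])
E
```

```text
6.1 [ 0.44845891 -0.13824674  0.18752744] [ 0.13072952 -0.00947305 -0.15852728] [ 0.4563624  -1.66090929 10.22303102]
changed px 13 [[333, 241], [333, 242], [334, 240], [334, 241], [334, 242]]
side 0
[(-10, [113.0, 464.0]), (-15, [113.0, 442.0]), (-18, [112.0, 428.0]), (-20, [112.0, 419.0]), (-22, [112.0, 410.0]), (-25, [111.0, 397.0])]
```

```bash
python3 -c "
from cell import bot
print(bot.hand_in())"
```

```text
the job is handed in; nothing more can be done
None
```

The job is handed in: one finger holds the eject key down, and the other stops the battery at rest about 20 mm out of the mouth (estimated from the wrist camera), lying on the bay; no verdict came back.

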